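Offer the cast lamp bracket up to the finishing stand

TASK

Set the loose support pin upright on the bare pad of the finishing stand, then pick the cast lamp bracket up by its balance point and hold it level a couple of centimetres above the stand's three pins, the eye and both lugs each right over its own pin and nothing touching. Finish while still holding it there, because I want to brush its underside before it goes down. Leave the jar, the two paint bottles and the paint scraper where they are.

Things in the scene. Friction and masses are not known exactly. Their poses are not given: they have to be found in the camera images.
- bracket_balance (a point): Balance point of the loose cast lamp bracket: bare grey aluminium, about 0.45 kg, a flat T lying on the table, heavy at the foot. The point is in the middle of the arm, 55 mm from the line through the two lugs, 16 mm above the underside. x runs along the arm to the eye, y to the left lug, z up. The arm is 16 mm wide with upright flat sides from 7 to 25 mm above the underside.
- bracket_eye (a point): Bracket: centre of the round eye (34 mm diameter, 30 mm high, 12 mm hole) at the arm's far end, at the underside; 145 mm along x from the balance point and 200 mm from the line through the lugs. The arm is plain from 35 to 180 mm from that line.
- bracket_lug_left (a point): Bracket: centre of the left screw lug (seen from foot to eye; 36 mm diameter, 30 mm high, 12 mm hole) at the underside; 55 mm back from the balance point and 65 mm to +y. The lugs are joined by the foot, a crossbar 24 mm wide and 20 mm high.
- bracket_lug_right (a point): Bracket: centre of the right screw lug, like the left one, at the underside; 55 mm back from the balance point and 65 mm to -y.
- stand: Finishing stand, fixed: dark round foot 120 mm in diameter, short column, three arms ending in 28 mm round pads, tops 60 mm above the table, laid out like the bracket's eye and lugs. The long arm (+x) and the left short arm carry fixed 50 mm steel pins; the right pad is bare. Origin: on the table under the hub, below where the balance point comes. y is left, z up.
- stand_pin_eye (a point): Tip of the fixed pin for the eye, 145 mm along the stand's x, 110 mm above the table
- stand_pin_left (a point): Tip of the fixed pin for the left lug, at x -55 mm, y +65 mm in the stand's frame, 110 mm above the table
- stand_pad (a point): Centre of the top of the bare pad for the right lug (28 mm diameter), at x -55 mm, y -65 mm in the stand's frame, 60 mm above the table
- pin_mid (a point): Loose steel support pin, 0.1 kg, shaped like the fixed ones, upright on the table: foot disc 34 mm diameter and 8 mm thick, stem 14 mm diameter, conical tip above 42 mm, 50 mm tall. The point is on its axis half-way up (25 mm above its underside); z along the stem.
- jar: Bystander: closed glass jar, 72 mm diameter, 85 mm tall; origin at the centre of its underside
- bottle_a: Bystander: blue paint bottle, 40 mm diameter, 85 mm tall; origin at the centre of its underside
- bottle_b: Bystander: red paint bottle, 40 mm diameter, 85 mm tall; origin at the centre of its underside
- knife: Bystander: paint scraper lying on the table, 200 mm long; origin on its underside
There are look-alikes about, which are no part of the job. Several things look just like the part that bears pin_mid: the one meant starts farthest to the robot's left.

How it is judged (in metres and radians):
On the way, in this order (a step that is already met when the one before it is completed fails the run):
1. the loose pin stands upright on the bare pad, let go (z of pin_mid in the frame of stand_pad between 0.022 and 0.028 m and horizontal distance between pin_mid and stand_pad below 0.01 m and angle between pin_mid's own z axis and vertical below 0.1 rad and contact force between the fingers and pin below 0.1 N and linear speed of pin below 0.03 m/s), for 0.2 s.
2. the bracket is lifted clear of the table, gripped at its balance point (height (world z) of bracket_balance above 0.07 m and horizontal distance between the grasp point and bracket_balance below 0.025 m and contact force between the fingers and bracket above 1 N and angle between bracket_balance's own z axis and vertical below 0.2 rad), for 0.2 s.
At the end, for the whole second after the job is handed in: Bracket held within 25 mm of its balance point, still, level within 5 degrees, underside 8 to 50 mm above the pin tips, eye and lugs each within 13 mm sideways of its pin, touching no pin or stand; the loose pin stands upright on its pad within 10 mm of the centre, not touched by the fingers (contact force between the fingers and bracket above 1 N and horizontal distance between the grasp point and bracket_balance below 0.025 m and angle between bracket_balance's own z axis and vertical below 0.09 rad and horizontal distance between bracket_eye and stand_pin_eye below 0.013 m and horizontal distance between bracket_lug_left and stand_pin_left below 0.013 m and horizontal distance between bracket_lug_right and stand_pad below 0.013 m and z of bracket_balance in the frame of stand between 0.134 and 0.176 m and contact force between each of bracket, the fingers and stand below 0.1 N and contact force between each of bracket, the fingers and pin below 0.1 N and linear speed of bracket below 0.03 m/s and horizontal distance between pin_mid and stand_pad below 0.01 m and angle between pin_mid's own z axis and vertical below 0.1 rad and z of pin_mid in the frame of stand_pad between 0.022 and 0.028 m); the arm keeps its last pose, push and grip.
It fails at once if a bystander is moved more than 30 mm (distance of any of jar, bottle_a, bottle_b, knife from where it was at the start of the episode above 0.03 m).
It also fails if it takes over 64 s, if anything falls off the work surface, if the arm or the gripper's body presses on something with over 40 N, if the wrist force passes 120 N, or if a joint passes its speed limit or range.

ROBOT

A 6-joint arm with a two-finger parallel gripper is mounted at the origin on the work surface. World frame = base frame: x ahead of the robot, y to its left, z up, the work surface at z = 0. Lengths are in mm, angles in rad, forces in N, time in s.
With the tool pointing down it reaches from about 350 to 775 mm from the base axis. Payload 7.3 kg.
Tool frame: the origin (TCP) lies midway between the tips of the shut fingers; the grasp point (between the pads) lies 19 mm behind it; x points along the fingers, y is the direction in which the jaws open and shut, and the axes are right-handed (so a half turn about x gives the same grasp; the last joint's range is limited). The gripper opens to 92 mm and grips with 3 to 60 N. Pads are 19 mm wide; open, the fingers measure 130 mm over their backs; the gripper's body (75 mm by 190 mm) begins 47 mm behind the grasp point.
Start: joints at [1.013, 0.342, 1.524, -0, 1.275, -0.146], TCP at [210.124, 481.137, 226.741] pointing down, gripper open.
Joint ranges: [-2.53, 2.53], [-0.77, 2.02], [0.04, 2.7], [-1, 4.14], [0.28, 2.66], [-3.11, 3.11]. Speed limits (rad/s): [2.57, 2.57, 3.14, 3.14, 3.14, 3.14].

INTERFACE

Orientations are given as [roll, pitch, yaw] about the fixed x, y, z axes, in that order (R = Rz(yaw) Ry(pitch) Rx(roll)).
In Python, from plant import get_obs, capture, close_job gives the robot as it stands. The module is installed in compiled form; this text tells all that it offers.
- The arm moves only by the tool send_rows, never from a script. Its argument "moves" is a list of rows, each a list of 4 numbers: the shift along the tool's x, y, z in mm, then the turn about the tool's x in degrees. In form: [[tx, ty, tz, yaw], ...]. A call has 1 to 8 rows; each row shifts and turns the commanded pose from where the row before left it, along the tool's axes as they then stand; what a row does not reach is not made up. A row lasts 1/8 s, in which the tool goes at most 62.5 mm and 10.7 degrees, less where a joint would pass 70% of its speed; a pose out of reach is approached as far as the arm can. A call with a gripper value outside its range is refused whole. "hand" is the opening, from 0 (shut) to 1 (fully open), set as the call begins (left out, the last holds). The fingers move at their own pace and stop on an object; the grip force is fixed at half the most. Time passes only in rows, so rows that do not move let the fingers close. It gives the time, the measured TCP pose, the force and the opening at its end, in the units of the state.
- get_obs(): the state, without advancing time (a new reading comes with each control period).
- capture(name): name is "side" or "top"; returns a dict with "image" (420x560x3 uint8, red, green, blue), "K" (3x3 intrinsics, pixels), "dist" ([k1, k2, p1, p2, k3] as OpenCV has them; the pictures are not rectified), "position" and "attitude" of the camera in the world. Camera axes: x right, y down, z forward; pixel columns grow to the right and rows downward; lengths in mm; the calibration is good to about 2 mm. A picture is of the moment at which its call begins. There is no depth.
- close_job(): hands the job in, once; it reports no verdict.
The state is a dict: "time": time; "joint_positions": joint angles; "dq": joint speeds; "tau": joint torques, N m; "tool_pos": TCP position; "tcp_rot": TCP orientation; "contact_force": force on the tool from outside, world axes, zero at the start; "moment": the same for the moment, N m; "grip_width": finger opening in mm.
Only numpy, scipy, OpenCV 4.12 (cv2) and the standard library are available. Lean on these libraries where they do the work, as an engineer would, in place of code of your own. Each camera call takes 0.05 s, during which the arm holds its last target. There are 200 camera calls.

## Working session

There is one attempt and no reset: what is moved stays moved. The work goes in short steps, Python scripts to look and compute and a tool call to move; the robot and the scene stay as the last step left them, time stands still between calls to the robot, and variables do not carry over. Pictures are saved under pics/ and viewed, about 8 in all and at most 12, crops included, and the job is handed in when it is done.

Besides the shell and the picture viewer there is one more tool, called after ">>>" as a command line: name --pt "numbers of a row" for each row, then --argument value for the rest. send_rows: Moves the arm, as the interface text tells. Its arguments: {"type":"object","properties":{"moves":{"type":"array","items":{"type":"array","items":{"type":"number"}}},"hand":{"type":"number"}},"required":["moves"]}

```bash
mkdir -p pics; cat > h.py <<'E'
import numpy as np, cv2, pickle
from scipy.spatial.transform import Rotation as R
from plant import get_obs, capture
def snap(n,f):
    c=capture(n); cv2.imwrite(f'pics/{f}.png',c['image'][:,:,::-1]); pickle.dump(c,open(f'pics/{f}.pkl','wb')); return c
def rot(c):
    a=np.array(c['attitude'],float)
    return a if a.shape==(3,3) else R.from_euler('xyz',a).as_matrix() if a.size==3 else R.from_quat(a).as_matrix()
def ray(c,uv,z):
    p=cv2.undistortPoints(np.array([[uv]],float),np.array(c['K']),np.array(c['dist']))[0,0]
    d=rot(c)@np.array([p[0],p[1],1]); o=np.array(c['position'],float)
    return o+d*(z-o[2])/d[2]
def proj(c,P):
    M=rot(c); P=np.atleast_2d(np.array(P,float))
    return cv2.projectPoints(P,cv2.Rodrigues(M.T)[0],-M.T@np.array(c['position'],float),np.array(c['K']),np.array(c['dist']))[0][:,0]
E
python3 - <<'E'
from h import *
print(get_obs())
for n in('top','side'):
    c=snap(n,n+'0'); print(n,c['K'],c['dist'],c['position'],c['attitude'])
a=cv2.imread('pics/top0.png');cv2.imwrite('pics/top0b.png',cv2.resize(a,(800,600),interpolation=2))
E
```

```text
{'time': 0.0, 'joint_positions': array([ 1.01301046e+00,  3.42726162e-01,  1.52500847e+00, -1.16787802e-05,
        1.27539590e+00, -1.46005848e-01]), 'dq': array([-7.37544736e-04,  7.72699403e-04,  6.02813163e-04,  1.61109422e-03,
       -7.86991716e-04, -8.72723607e-05]), 'tau': array([-2.72114776e-03, -4.31243491e+01, -2.44216651e+01,  7.14393798e-02,
        5.62579965e-02, -1.27126186e-04]), 'tool_pos': array([209.89661937, 480.77564111, 226.04616315]), 'tcp_rot': array([-1.70954053,  1.56925841, -2.12131714]), 'contact_force': array([-0.49225199,  0.19101742,  0.30479776]), 'moment': array([ 0.02142615, -0.00717127,  0.00550807]), 'grip_width': 91.9156175912478}
top [[478.80528077   0.         284.72430385]
 [  0.         478.80528077 216.40149125]
 [  0.           0.           1.        ]] [-0.16334306  0.          0.          0.          0.        ] [ 533.2483626    -6.29547664 1390.28943787] [-3.08646066e+00 -2.66439184e-03 -1.55548769e+00]
side [[486.38094587   0.         273.18801757]
 [  0.         486.38094587 212.64819484]
 [  0.           0.           1.        ]] [-0.01533328  0.          0.          0.          0.        ] [366.93501775 907.94997118 890.66603073] [-2.25599257 -0.02065466 -2.85698398]
```

View pics/top0b.png

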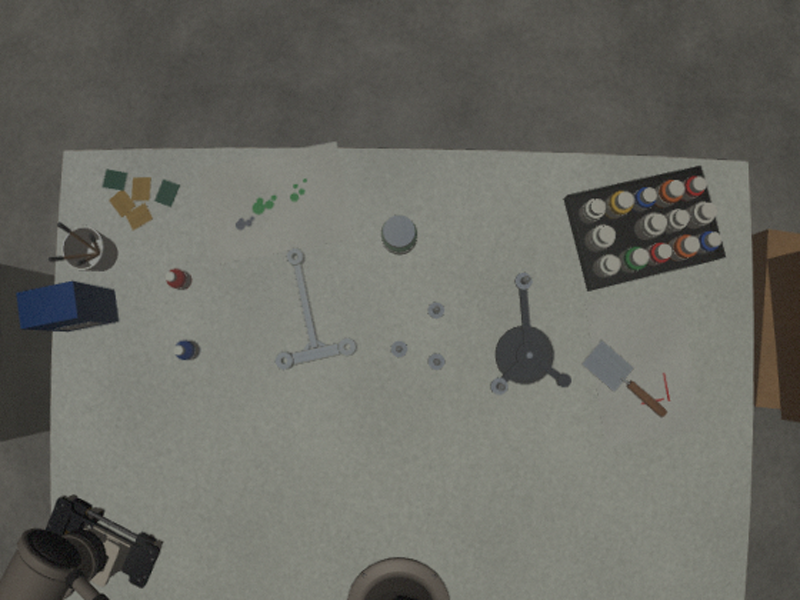

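View pics/side0.png

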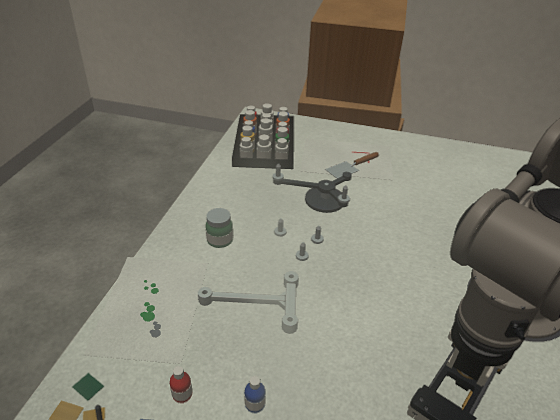

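Top view: the bracket's eye is at about (295,257) in the enlarged picture, with lugs at (285,360) and (347,347). The three loose pins are at (399,349), (436,310) and (436,361), and the leftmost, (399,349), is the one meant. The stand's hub is at (529,355), with its bare pad at (564,380). I'll zoom in to measure.

```bash
python3 - <<'E'
import cv2,numpy as np
t=cv2.imread('pics/top0.png')[165:285,185:405]; s=cv2.imread('pics/side0.png')[160:335,195:358]
def f(a,k,x0,y0):
    a=cv2.resize(cv2.convertScaleAbs(a,alpha=1.4),None,fx=k,fy=k,interpolation=cv2.INTER_CUBIC)
    for i in range(0,a.shape[1]//k,20):
        cv2.line(a,(i*k,0),(i*k,5),(0,0,255));cv2.putText(a,str(x0+i),(i*k,16),0,.35,(0,0,255))
    for i in range(0,a.shape[0]//k,20):
        cv2.line(a,(0,i*k),(5,i*k),(0,0,255));cv2.putText(a,str(y0+i),(7,i*k+4),0,.35,(0,0,255))
    return a
cv2.imwrite('pics/tz.png',f(t[:, :],4,185,165)[:, :][:,80:880]); 
cv2.imwrite('pics/sz.png',f(s,3,195,160))
E
```

```text
(no output)
```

View pics/tz.png

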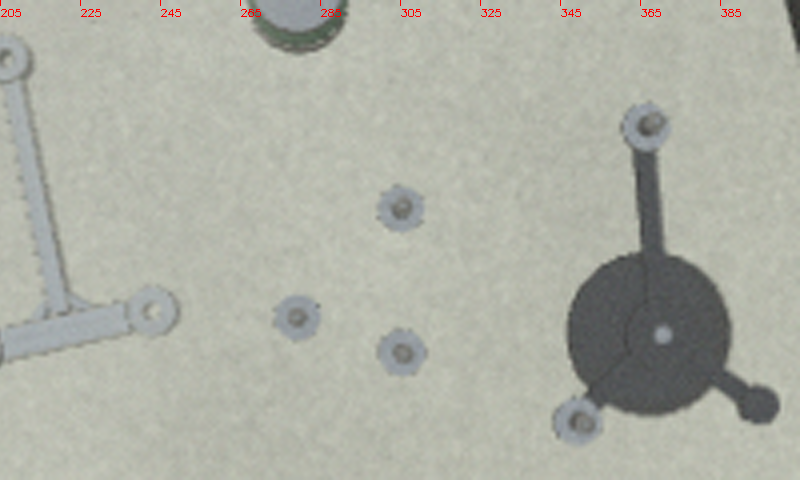

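View pics/sz.png

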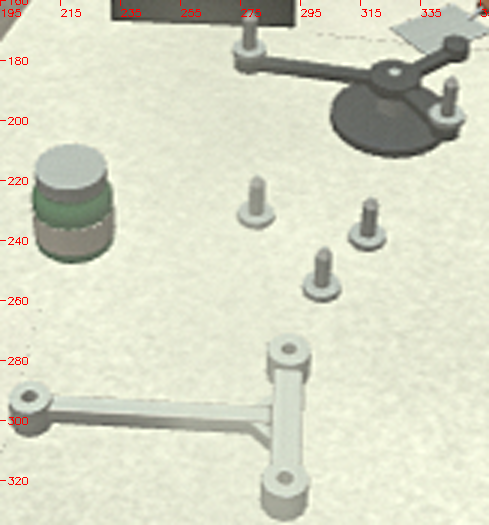

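Crops: in the top crop the pin disc is at (297,318), the stand's pin discs at (646,128) and (578,422), and the pad at (758,404). The bracket's eye is at (7,58) and its right lug at (152,311). The side crop shows the same features. Next I'll fit poses to both views.

```bash
cat > fit.py <<'E'
from h import *
from scipy.optimize import least_squares
T=pickle.load(open('pics/top0.pkl','rb'));S=pickle.load(open('pics/side0.pkl','rb'))
t=lambda x,y:((x+80.5)/4-.5+185,(y+.5)/4-.5+165)
s=lambda x,y:((x+.5)/3-.5+195,(y+.5)/3-.5+160)
def fit(name,P,ut,us,x0):
    P=np.array(P,float)
    def W(q):
        c,n=np.cos(q[2]),np.sin(q[2]); return np.c_[q[0]+c*P[:,0]-n*P[:,1],q[1]+n*P[:,0]+c*P[:,1],P[:,2]]
    f=lambda q:np.r_[(proj(T,W(q))-ut).ravel(),(proj(S,W(q))-us).ravel()]
    r=least_squares(f,x0); print(name,r.x.round(3),'res px',r.fun.round(1)); 
    for p,a,b in zip(W(r.x),ut,us): print('  ',p.round(1),ray(T,a,p[2])[:2].round(1),ray(S,b,p[2])[:2].round(1))
L=lambda z1,z2,z3:[[145,0,z1],[-55,65,z2],[-55,-65,z3]]
z=lambda x,y:(x*.7,y*.7)
fit('bracket',L(30,30,30),[t(7,58),z(285,360),t(152,311)],[s(30,397),s(285,478),s(289,349)],[480,150,0.2])
fit('stand',L(68,68,60),[t(646,128),t(578,422),t(758,404)],[s(250,48),s(446,113),s(457,44)],[480,-200,0.1])
fit('pin',[[0,0,8],[0,0,50]],[t(297,318),t(297,316)],[s(322,286),s(323,250)],[400,0,0])
for n,u,v in(('bottleA',z(180,350),s(0,0)),('jar',z(399,232),0)): print(n,ray(T,u,85))
o=get_obs();print(o['tool_pos'],R.from_euler('xyz',o['tcp_rot']).as_matrix().round(4),o['tool_pos'])
E
python3 fit.py
```

```text
bracket [5.73554e+02 1.85504e+02 2.35000e-01] res px [-0.5 -0.9 -1.2 -0.7  0.1 -0.9  0.6 -0.2  0.9 -0.3  0.8 -0.3]
   [714.6 219.3  30. ] [712.1 217.9] [715.5 220.3]
   [504.9 235.9  30. ] [503.  232.5] [506.6 237.4]
   [535.2 109.5  30. ] [532.6 109.7] [536.7 111. ]
stand [ 5.23080e+02 -2.47452e+02  9.20000e-02] res px [-0.2 -0.9 -0.4 -0.7  0.1 -0.3  0.4 -0.2  1.1  0.2  0.6 -0.3]
   [ 667.5 -234.2   68. ] [ 665.  -234.7] [ 668.2 -232.8]
   [ 462.4 -187.8   68. ] [ 460.3 -188.9] [ 465.5 -187.9]
   [ 474.3 -317.2   60. ] [ 473.5 -316.9] [ 475.6 -314.9]
pin [532.021   8.022   0.   ] res px [-0.4 -1.  -0.6 -0.5  0.4 -0.5  1.1 -0.3]
   [532.   8.   8.] [529.3   6.8] [532.6  10.1]
   [532.   8.  50.] [530.8   6.5] [534.3  10.1]
bottleA [519.13947876 430.06633059  85.        ]
jar [753.98192766   8.54143505  85.        ]
[209.93296437 480.81857046 226.1222696 ] [[-7.000e-04  4.003e-01  9.164e-01]
 [-1.100e-03  9.164e-01 -4.003e-01]
 [-1.000e+00 -1.300e-03 -2.000e-04]] [209.93296437 480.81857046 226.1222696 ]
```

Both views agree to about 3 mm and match the part geometry. Moving to above the leftmost pin at (532, 8).

>>> send_rows --pt "10 -25 40 0" --pt "10 -25 40 0" --pt "10 -25 40 0" --pt "10 -25 40 0" --pt "10 -25 40 0" --pt "10 -25 40 0" --pt "10 -25 40 0" --pt "10 -25 40 0" --hand 0.5

```text
time: 1.1
tool_pos: [423.9, 168.4, 146.3]
tcp_rot: [3.033, 1.571, 2.621]
contact_force: [0.7, 1.2, 0.8]
grip_width: 45.9
```

>>> send_rows --pt "10 -26 41 0" --pt "10 -26 41 0" --pt "10 -26 41 0" --pt "10 -26 41 0" --pt "0 0 0 0" --pt "0 0 0 0"

```text
time: 1.85
tool_pos: [531.2, 9.2, 106.3]
tcp_rot: [-3.084, 1.569, 2.787]
contact_force: [-0.3, 0.3, -0.0]
grip_width: 45.9
```

```bash
cat > go.py <<'E'
from h import *
import sys
# target TCP x y z heading -> remaining tool-frame delta
x,y,z,hd=map(float,sys.argv[1:5]); o=get_obs(); M=R.from_euler('xyz',o['tcp_rot']).as_matrix()
h=np.degrees(np.arctan2(M[1,1],M[0,1]))
print('t',round(o['time'],2),'pos',o['tool_pos'].round(1),'head',h.round(2),'tilt',(-M[2,0]).round(5),'grip',round(o['grip_width'],1),'F',o['contact_force'].round(1))
print('tool delta',(M.T@(np.array([x,y,z])-o['tool_pos'])).round(1),'turn',round(h-hd,2))
E
python3 go.py 532 8 13.5 66.4
```

```text
t 1.85 pos [531.2   9.2 106.3] head 66.38 tilt 1.0 grip 45.9 F [-0.3  0.3 -0. ]
tool delta [92.8 -0.8  1.4] turn -0.02
```

>>> send_rows --pt "25 -1 1 0" --pt "25 0 0 0" --pt "20 0 0 0" --pt "14 0 0 0" --pt "8 0 0 0" --pt "0 0 0 0" --pt "0 0 0 0"

```text
time: 2.72
tool_pos: [532.9, 7.6, 15.3]
tcp_rot: [0.357, 1.57, -0.055]
contact_force: [0.1, -0.5, 1.1]
grip_width: 46.2
```

>>> send_rows --pt "0 0 0 0" --pt "0 0 0 0" --pt "0 0 0 0" --pt "0 0 0 0" --pt "0 0 0 0" --pt "0 0 0 0" --pt "0 0 0 0" --pt "0 0 0 0" --hand 0

```text
time: 3.72
tool_pos: [532.6, 7.5, 14.8]
tcp_rot: [0.507, 1.571, 0.095]
contact_force: [-0.7, 0.3, 2.9]
grip_width: 13.2
```

```bash
python3 go.py 474 -317 74 66.4; python3 - <<'E'
from h import *
a=snap('side','s1');b=snap('top','t1')
A=a['image'][200:290,270:350];B=b['image'][200:280,250:340]
f=lambda i:cv2.resize(i,(400,400),interpolation=2)
cv2.imwrite('pics/g1.png',np.hstack([f(A),f(B)])[:,:,::-1])
E
```

```text
t 3.73 pos [532.6   7.5  14.8] head 66.41 tilt 1.0 grip 13.2 F [-0.7  0.3  2.9]
tool delta [ -59.2 -320.8   76.2] turn 0.01
```

View pics/g1.png

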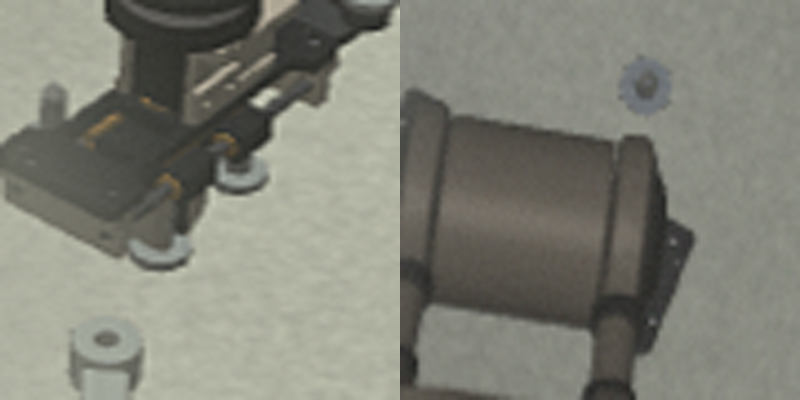

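Gripped: width 13.2 mm, and the side crop shows the pin between the fingertips at about (160,240). Lifting and carrying it to the pad.

>>> send_rows --pt "-20 0 0 0" --pt "-40 0 0 0" --pt "-45 0 0 0" --pt "-40 0 0 0" --pt "0 -20 4 0" --pt "0 -40 10 0" --pt "0 -40 10 0" --pt "0 -40 10 0"

```text
time: 4.82
tool_pos: [507.1, -135.4, 159.4]
tcp_rot: [2.689, 1.57, 2.277]
contact_force: [-0.2, 0.4, -1.7]
grip_width: 13.1
```

>>> send_rows --pt "0 -40 10 0" --pt "0 -40 10 0" --pt "0 -40 10 0" --pt "0 -40 8 0" --pt "0 -21 4 0" --pt "0 0 0 0" --pt "0 0 0 0"

```text
time: 5.7
tool_pos: [473.8, -315.9, 159.5]
tcp_rot: [2.251, 1.57, 1.84]
contact_force: [0.1, 0.1, -1.1]
grip_width: 13.1
```

```bash
python3 go.py 474 -317 75 66.4; python3 - <<'E'
from h import *
a=snap('side','s2')
P=[[474,-317,60],[462.4,-187.8,68]];print(proj(a,P))
A=a['image'][130:210,270:390]
cv2.imwrite('pics/g2.png',cv2.resize(A,(720,480),interpolation=2)[:,:,::-1])
E
```

```text
t 5.7 pos [ 473.8 -315.9  159.5] head 66.44 tilt 1.0 grip 13.1 F [ 0.1  0.1 -1.1]
tool delta [84.5 -1.1  0.7] turn 0.04
[[347.65231185 174.04324806]
 [344.41964004 197.55017329]]
```

View pics/g2.png

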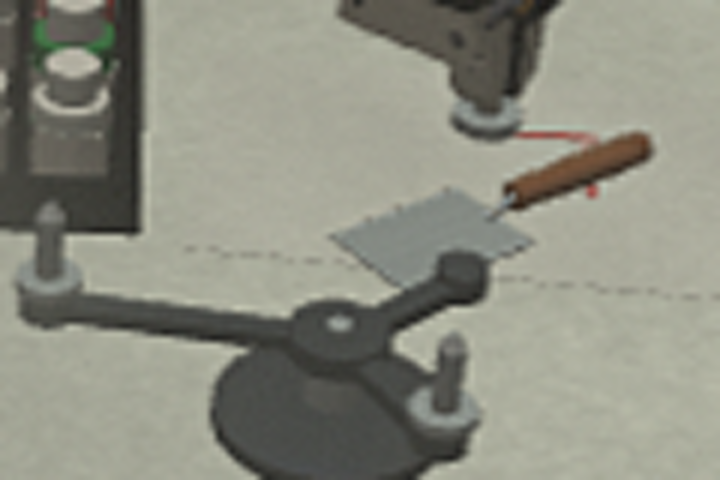

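The side crop shows the pin hanging upright, its disc top at about (486,113), with the pad top at (463,265).

```bash
python3 - <<'E'
from h import *
c=pickle.load(open('pics/s2.pkl','rb'))
q=lambda x,y:((x+.5)/6-.5+270,(y+.5)/6-.5+130)
print(ray(c,q(486,113),152.5),ray(c,q(463,265),60),proj(c,[[473.8,-315.9,152.5]]),q(486,113))
E
```

```text
[ 475.58181026 -312.07465612  152.5       ] [ 476.85877752 -317.69270614   60.        ] [[351.40927283 147.85174402]] (350.5833333333333, 148.41666666666666)
```

>>> send_rows --pt "25 0 0 0" --pt "25 0 0 0" --pt "15 0 0 0" --pt "8 -1 1 0" --pt "3 0 0 0" --pt "0 0 0 0" --pt "0 0 0 0"

```text
time: 6.62
tool_pos: [474.5, -318.7, 84.3]
tcp_rot: [-0.225, 1.57, -0.636]
contact_force: [-0.4, 0.2, 0.0]
grip_width: 13.0
```

```bash
python3 - <<'E'
from h import *
a=snap('side','s3');b=snap('top','t3')
f=lambda i:cv2.resize(i,(400,400),interpolation=2)
cv2.imwrite('pics/g3.png',np.hstack([f(a['image'][150:200,325:375]),f(b['image'][240:300,365:425])])[:,:,::-1])
print(proj(a,[[474.5,-318.7,78],[474.5,-318.7,70],[474.3,-317.2,60]]))
E
```

```text
[[348.28688524 168.7385267 ]
 [347.97209426 170.95626516]
 [347.56459192 173.98945952]]
```

View pics/g3.png

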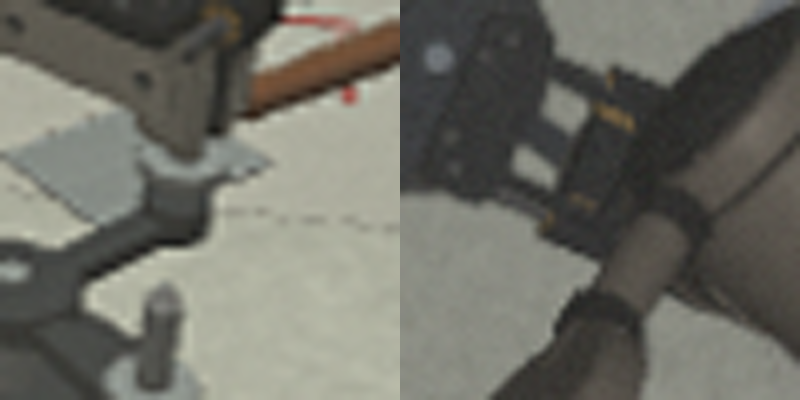

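The disc sits over the pad: disc centre x≈188, pad column centre x≈179 at 8x zoom, about 1 mm off once perspective is allowed for. Lowering until it touches.

>>> send_rows --pt "4 0 0 0" --pt "3 0 0 0" --pt "2 0 0 0" --pt "1 0 0 0" --pt "0 0 0 0" --pt "0 0 0 0"

```text
time: 7.48
tool_pos: [474.1, -318.3, 74.7]
tcp_rot: [-0.376, 1.571, -0.787]
contact_force: [-2.5, 2.7, 8.6]
grip_width: 13.2
```

Contact at 8.6 N. Releasing.

>>> send_rows --pt "-0.5 0 0 0" --pt "0 0 0 0" --pt "0 0 0 0" --pt "0 0 0 0" --pt "0 0 0 0" --pt "0 0 0 0" --hand 0.45

```text
time: 8.22
tool_pos: [474.2, -318.4, 74.1]
tcp_rot: [2.026, 1.571, 1.614]
contact_force: [-0.2, 0.4, 0.1]
grip_width: 41.5
```

>>> send_rows --pt "-10 0 0 0" --pt "-30 0 0 0" --pt "-40 0 0 0" --pt "-40 0 0 0" --pt "-20 20 0 -5" --pt "0 40 0 -10" --pt "0 40 0 -10" --pt "0 40 0 -10"

```text
time: 9.22
tool_pos: [500.3, -181.4, 214.9]
tcp_rot: [-0.508, 1.57, -0.303]
contact_force: [0.4, 0.2, 0.3]
grip_width: 41.4
```

```bash
python3 go.py 573.5 185.5 220 103.5; python3 - <<'E'
from h import *
a=snap('side','s4');b=snap('top','t4')
f=lambda i:cv2.resize(i,(400,400),interpolation=2)
cv2.imwrite('pics/g4.png',np.hstack([f(a['image'][150:200,325:375]),f(b['image'][240:300,345:405])])[:,:,::-1])
print(proj(a,[[474.3,-317.2,z] for z in(68,110)]),proj(b,[[474.3,-317.2,z] for z in(68,110)]))
E
```

```text
t 9.22 pos [ 500.3 -181.4  214.9] head 101.74 tilt 1.0 grip 41.4 F [0.4 0.2 0.3]
tool delta [ -5.1 344.3 146.4] turn -1.76
[[347.87693095 171.78998849]
 [349.5519736  159.98913197]] [[394.9043458  265.48421407]
 [398.4929978  266.20546615]]
```

View pics/g4.png

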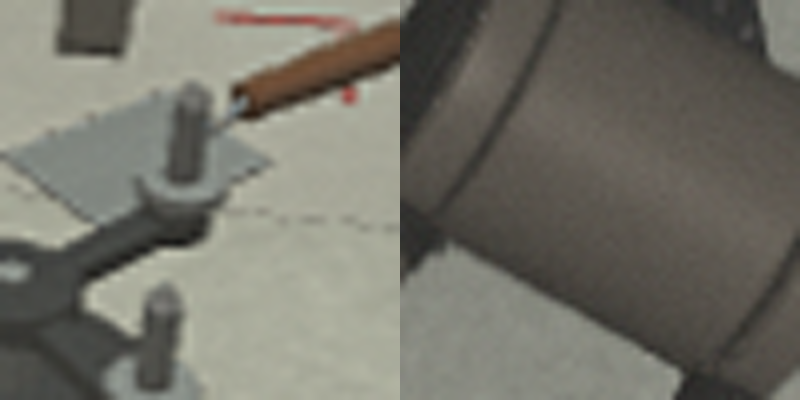

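The pin stands upright on the pad, disc centre at (182,178) in the crop, about 2 mm from the expected point. Now to the bracket's balance point.

>>> send_rows --pt "0 40 16 0" --pt "0 43 18 0" --pt "0 43 18 0" --pt "0 43 18 0" --pt "0 43 18 0" --pt "0 43 18 0" --pt "0 43 18 0" --pt "0 43 18 0" --hand 0.6

```text
time: 10.32
tool_pos: [572.5, 180.5, 214.9]
tcp_rot: [-0.324, 1.57, -0.128]
contact_force: [0.3, -0.6, 0.8]
grip_width: 54.9
```

>>> send_rows --pt "20 0 0 -1.7" --pt "50 0 0 0" --pt "50 0 0 0" --pt "30 0 0 0" --pt "10 0 0 0" --pt "0 0 0 0" --pt "0 0 0 0"

```text
time: 11.2
tool_pos: [572.9, 179.8, 56.0]
tcp_rot: [-0.042, 1.568, 0.186]
contact_force: [-0.4, -0.1, 0.3]
grip_width: 55.0
```

```bash
python3 go.py 573.5 185.5 2.5 103.5
```

```text
t 11.2 pos [572.9 179.8  56. ] head 103.08 tilt 1.0 grip 55.0 F [-0.4 -0.1  0.3]
tool delta [53.5  5.4  1.7] turn -0.42
```

>>> send_rows --pt "20 5 2 -0.4" --pt "18 0 0 0" --pt "8 0 0 0" --pt "4 0 0 0" --pt "2 0 0 0" --pt "0 0 0 0" --pt "0 0 0 0"

```text
time: 12.08
tool_pos: [572.8, 185.1, 2.7]
tcp_rot: [0.019, 1.57, 0.255]
contact_force: [-0.4, -0.2, -0.0]
grip_width: 54.9
```

>>> send_rows --pt "0 0 0 0" --pt "0 0 0 0" --pt "0 0 0 0" --pt "0 0 0 0" --pt "0 0 0 0" --pt "0 0 0 0" --pt "0 0 0 0" --pt "0 0 0 0" --hand 0

```text
time: 13.08
tool_pos: [572.5, 185.2, 2.2]
tcp_rot: [1.52, 1.571, 1.756]
contact_force: [-0.7, 1.2, -0.5]
grip_width: 15.8
```

```bash
python3 go.py 523.1 -247.5 160 95.3
```

```text
t 13.07 pos [572.5 185.2   2.2] head 103.51 tilt 1.0 grip 15.8 F [-0.7  1.2 -0.5]
tool delta [-157.9 -409.2 -149. ] turn 8.21
```

Gripped at 15.8 mm, which matches the 16 mm arm. Lifting straight up and checking level.

>>> send_rows --pt "-10 0 0 0" --pt "-20 0 0 0" --pt "-30 0 0 0" --pt "-35 0 0 0" --pt "-35 0 0 0" --pt "-35 0 0 0" --pt "-25 0 0 0" --pt "-10 0 0 0"

```text
time: 14.08
tool_pos: [572.7, 184.9, 203.8]
tcp_rot: [-0.145, 1.569, 0.091]
contact_force: [-0.5, -1.0, -6.0]
grip_width: 15.7
```

>>> send_rows --pt "0 0 0 0" --pt "0 0 0 0" --pt "0 -10 -4 1.2" --pt "0 -25 -7 1" --pt "0 -35 -10 1" --pt "0 -35 -10 1" --pt "0 -35 -10 1" --pt "0 -35 -10 1"

```text
time: 15.08
tool_pos: [553.1, 1.9, 201.6]
tcp_rot: [3.14, 1.57, -3.018]
contact_force: [0.5, 0.1, -5.0]
grip_width: 15.9
```

>>> send_rows --pt "0 -35 -10 1" --pt "0 -35 -12 1" --pt "0 -35 -12 0" --pt "0 -35 -12 0" --pt "0 -30 -12 0" --pt "0 -20 -12 0" --pt "0 -10 0 0" --pt "0 0 0 0"

```text
time: 16.08
tool_pos: [504.6, -202.7, 201.9]
tcp_rot: [1.726, 1.57, 1.817]
contact_force: [0.1, 0.2, -5.0]
grip_width: 16.1
```

```bash
python3 go.py 523.1 -247.5 180 95.3
```

```text
t 16.07 pos [ 504.6 -202.7  201.9] head 95.22 tilt 1.0 grip 16.1 F [ 0.1  0.2 -5. ]
tool delta [ 21.9 -46.3  14.4] turn -0.08
```

>>> send_rows --pt "0 -20 6 0" --pt "0 -20 6 0" --pt "0 -6 2 0" --pt "10 0 0 0" --pt "12 0 0 0" --pt "0 0 0 0" --pt "0 0 0 0" --pt "0 0 0 0"

```text
time: 17.08
tool_pos: [523.0, -246.7, 180.7]
tcp_rot: [-0.542, 1.57, -0.449]
contact_force: [0.4, 0.7, -4.5]
grip_width: 15.7
```

```bash
python3 go.py 523.1 -247.5 134 95.3; python3 - <<'E'
from h import *
a=snap('side','s5');b=snap('top','t5')
cv2.imwrite('pics/g5s.png',cv2.resize(a['image'][80:220,235:395],(800,700),interpolation=2)[:600,:,::-1])
cv2.imwrite('pics/g5t.png',cv2.resize(b['image'][160:300,320:440],(600,700)if 0 else (514,600),interpolation=2)[:,:,::-1])
E
```

```text
t 17.07 pos [ 523.  -246.7  180.7] head 95.31 tilt 1.0 grip 15.7 F [ 0.4  0.7 -4.5]
tool delta [46.7 -0.7  0. ] turn 0.01
```

View pics/g5s.png

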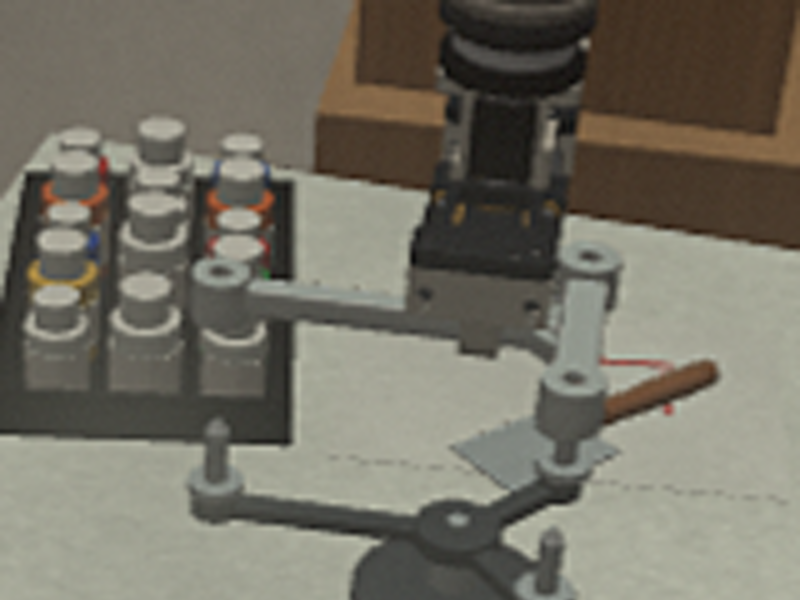

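View pics/g5t.png

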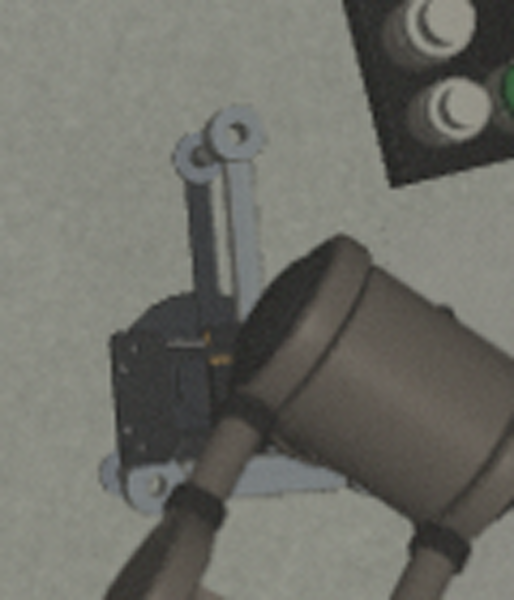

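Side crop: eye at (219,273), left lug (573,379), right lug (591,258). Top crop: eye (236,132), left lug (154,485). I'll fit the held pose from these.

```bash
python3 - <<'E'
from h import *
from scipy.optimize import least_squares
S=pickle.load(open('pics/s5.pkl','rb'));T=pickle.load(open('pics/t5.pkl','rb'))
s=lambda x,y:((x+.5)/5-.5+235,(y+.5)/5-.5+80)
t=lambda x,y:((x+.5)/4.285-.5+320,(y+.5)/4.285-.5+160)
P=np.array([[145,0,14],[-55,65,14],[-55,-65,14.]])
us=np.array([s(219,273),s(573,379),s(591,258)]);ut=np.array([t(236,132),t(154,485)])
def W(q): return R.from_euler('xyz',q[3:]).apply(P)+q[:3]
f=lambda q:np.r_[(proj(S,W(q))-us).ravel(),(proj(T,W(q)[:2])-ut).ravel()]
r=least_squares(f,[523,-247,194.5,0,0,.092],x_scale=[1,1,1,.01,.01,.01])
print(r.x[:3].round(1),np.degrees(r.x[3:]).round(2),'stand yaw',np.degrees(.092).round(2),r.fun.round(1))
w=W(r.x);print(w.round(1));print('targets',[(667.5,-234.2),(462.4,-187.8),(474.3,-317.2)])
E
```

```text
[ 524.4 -245.2  193.6] [ 0.27 -0.19  5.42] stand yaw 5.27 [ 0.6  0.1  0.7  0.   0.2  0.  -0.2 -0.7  0.  -0.8]
[[ 668.7 -231.5  208.1]
 [ 463.5 -185.7  207.7]
 [ 475.8 -315.1  207.1]]
targets [(667.5, -234.2), (462.4, -187.8), (474.3, -317.2)]
```

The bracket is level within 0.3° and about 2.5 mm off sideways. Correcting that and lowering 45 mm.

>>> send_rows --pt "8 -2 -1 0" --pt "10 0 0 0" --pt "10 0 0 0" --pt "8 0 0 0" --pt "6 0 0 0" --pt "3 0 0 0" --pt "0 0 0 0" --pt "0 0 0 0"

```text
time: 18.18
tool_pos: [522.1, -248.9, 135.5]
tcp_rot: [-0.536, 1.57, -0.443]
contact_force: [-0.4, -0.3, -5.2]
grip_width: 15.6
```

>>> send_rows --pt "0 0 0 0" --pt "0 0 0 0" --pt "0 0 0 0" --pt "0 0 0 0"

```text
time: 18.68
tool_pos: [522.0, -248.8, 135.2]
tcp_rot: [0.484, 1.571, 0.577]
contact_force: [-0.1, 0.5, -5.7]
grip_width: 15.9
```

```bash
python3 go.py 522 -249 135 95.3; python3 - <<'E'
from h import *
a=snap('side','s6')
cv2.imwrite('pics/g6s.png',cv2.resize(a['image'][110:220,235:395],(800,550),interpolation=2)[:,:,::-1])
E
```

```text
t 18.68 pos [ 522.  -248.8  135.2] head 95.3 tilt 1.0 grip 15.9 F [-0.1  0.5 -5.7]
tool delta [ 0.2 -0.2  0. ] turn 0.0
```

View pics/g6s.png

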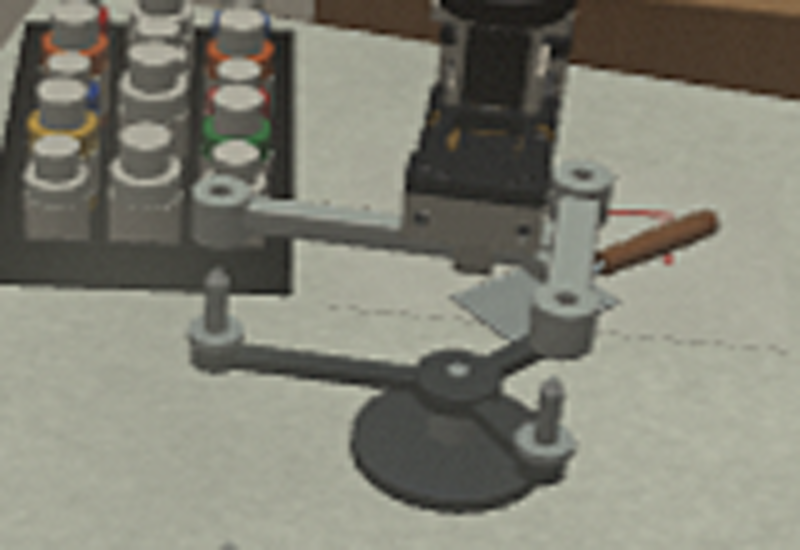

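The bracket hangs clear over the pins: eye at (221,190) above the pin tip at (216,270), and left lug at (565,300) above its tip at (551,380). The wrist force is still just the bracket's weight. Handing in.

```bash
python3 -c "
from h import *
a=pickle.load(open('pics/s6.pkl','rb'));s=lambda x,y:((x+.5)/5-.5+235,(y+.5)/5-.5+110)
z=135.2+13.3-16+30
for n,h,p in(('eye',(221,190),(216,270)),('left',(567,298),(551,380))): print(n,(ray(a,s(*h),z)-ray(a,s(*p),110))[:2].round(1))
from plant import close_job; print(close_job())"
```

```text
eye [-0.7 -2.7]
left [-2.1 -3.1]
the job is handed in; nothing more can be done
None
```

The loose pin stands upright on the bare pad, and the bracket is held level above the three pins. I handed the job in at about 18.7 s of the 64 s allowed, still gripping the bracket. No verdict was reported.

- **Pin:** I took the one farthest left and set it down with about 9 N of contact. After release the picture showed it upright, about 2 mm from the pad centre. In the last picture it is hidden behind the left lug, so I could not see it again at the end.
- **Bracket:** It is gripped at the balance point (15.9 mm opening on the 16 mm arm). Its underside is about 22 mm above the pin tips. Before the last 45 mm of lowering, it fitted as level within 0.3° and about 0.15° off the stand's yaw.
- **Alignment:** The last check, from the side picture only, put the eye about 2.8 mm and the left lug about 3.7 mm from their pins; 13 mm is allowed. The two-camera fit before the final correction implied about 1 mm. Both are within the calibration error. The right lug's position comes only from that fit.
- **Contact:** The wrist force was about 5–6 N downward, close to the bracket's weight, so nothing suggested it was touching anything.
- **Bystanders:** I kept the jar, both bottles and the scraper clear of every move, and felt no unexpected contact. I did not measure their positions again.

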